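# Lay the desk in the nook for writing

## Task

Lay the desk for someone sitting in the chair, which stands at the far side of the desk from the robot: the green notebook goes in the middle of the leather pad, squared to it with its long sides pointing at the chair, the beetle paperweight on the middle of the notebook, and the pen on the pad, parallel to the notebook, level with its middle, on the sitter's right and halfway between the notebook and the pad's edge. Stand the mug upright on the middle of the slate coaster, and the clock on the desk midway between the globe and the camera, in line with them and facing the chair as the camera does. Leave the globe and the camera where they are.

Things in the scene. Friction and masses are not known exactly. Their poses are not given: they have to be found in the camera images.
- notebook: Small dark green hardcover notebook with an elastic band, lying flat, loose, 100 (x, long) x 64 (y) x 16 (z) mm, 0.11 kg; origin at the centre of its underside, z up. Either end of it may point at the chair.
- paperweight: Cream block with a black beetle on its top, loose, 60 (x) x 44 (y) x 26 (z) mm (the beetle adds 2 mm, look only), 0.16 kg; origin at the centre of its underside, z up. Which way it is turned on the notebook does not matter.
- pen: Dark blue pen with brass clip and nib end, lying along its x axis, loose, 125 (x) x 12 (y) x 12 (z) mm, does not roll, 0.03 kg; origin at the middle of its length on its underside. Either end may point at the chair.
- mug: Small orange-yellow mug, standing empty and upright, loose, body 66 mm across at the rim and 72 mm high, 4 mm wall, handle sticking out towards its +y; 0.2 kg; origin at the centre of its underside, z up. To clear the handle, grip it over the outside along its x axis. Where the handle points at the end does not matter.
- clock: Brown wooden desk clock with a round white dial, standing upright, loose, 38 (x, depth) x 64 (y, width) x 70 (z, height) mm, 0.18 kg; origin at the centre of its underside; the dial is on its +x side. At the start it looks within 0.5 rad of the chair's direction (world +x).
- pad: Brown leather desk pad with pale stitching, fixed, 180 (x, depth) x 320 (y, width) x 3 (z) mm; origin at the centre of its underside (its top is 3 mm higher). +x points towards the chair (world +x within 0.15 rad), +y is the right-hand side of the person in the chair (world +y, the robot's left).
- coaster: Round dark grey slate coaster, fixed to the desk, 90 mm across, 5 mm thick; origin at the centre of its underside. It may lie on either side of the desk.
- globe: Small desk globe, cream ball of 110 mm on a round black foot of 90 mm, 170 mm high, loose, 0.45 kg, may not be shifted; origin at the centre of its foot's underside. The middles of globe and camera are 340 mm apart in a row across the desk; either may be on either side.
- camera: Black camera with a silver top, 70 (x, with lens) x 118 (y) x 72 (z) mm, loose, 0.48 kg, may not be shifted; origin on the desk at the middle of those extents; its lens looks along +x, towards the chair. The row of globe and camera runs along its y axis.
Things that resemble listed ones, but are neither listed nor needed, are in the scene too. What is shaped like the coaster but red is not meant. Several things look just like the pen: the one meant starts farthest from the robot's base.

How it is judged (in metres and radians):
At the end, for the whole second after the job is handed in: All at rest, flat or upright: notebook on pad, paperweight on notebook, mug on coaster, middles within 12 mm (notebook square to 0.15 rad); pen on pad at pad y 81 to 111 mm, x within 20 mm, parallel to 0.2 rad; clock within 15 mm of midway globe-camera, dial facing as camera to 0.25 rad (horizontal distance between notebook and pad below 0.012 m and angle between the x axis of notebook and the x axis of pad, either way round below 0.15 rad and angle between each of notebook, paperweight, mug, clock's own z axis and vertical below 0.1 rad and z of notebook in the frame of pad between 0 and 0.006 m and horizontal distance between paperweight and notebook below 0.012 m and z of paperweight in the frame of notebook between 0.013 and 0.019 m and y of pen in the frame of pad between 0.081 and 0.111 m and x of pen in the frame of pad between -0.02 and 0.02 m and z of pen in the frame of pad between -0.0005 and 0.0065 m and angle between the x axis of pen and the x axis of pad, either way round below 0.2 rad and horizontal distance between mug and coaster below 0.012 m and z of mug in the frame of coaster between 0.002 and 0.008 m and x of clock in the frame of camera between -0.015 and 0.015 m and (y of clock in the frame of camera between 0.155 and 0.185 m or y of clock in the frame of camera between -0.185 and -0.155 m) and horizontal distance between clock and globe below 0.2 m and angle between the x axis of clock and the x axis of camera, either way round below 0.25 rad and x of pad in the frame of clock above 0.05 m and height (world z) of clock between -0.004 and 0.004 m and linear speed of each of notebook, paperweight, pen, mug, clock below 0.02 m/s); the robot touches nothing.
It fails at once if the globe is shifted by more than 15 mm (distance of globe from where it was at the start of the episode above 0.015 m).
It fails at once if the camera is shifted by more than 15 mm (distance of camera from where it was at the start of the episode above 0.015 m).
It also fails if it takes over 136 s, if anything falls off the work surface, if the arm or the gripper's body presses on something with over 40 N, if the wrist force passes 120 N, or if a joint passes its speed limit or range.

## Robot

A 6-joint arm with a two-finger parallel gripper is mounted at the origin on the work surface. World frame = base frame: x ahead of the robot, y to its left, z up, the work surface at z = 0. Lengths are in mm, angles in rad, forces in N, time in s.
With the tool pointing down it reaches from about 325 to 775 mm from the base axis. Payload 9.3 kg.
Tool frame: the origin (TCP) lies between the finger pads; the fingertips stand 8 mm ahead of it and the grasp point (between the pads) lies 11 mm behind it; z points along the fingers, y is the line along which they close (so a half turn about z gives the same grasp; the last joint's range is limited). The gripper opens to 85 mm and grips with 20 to 120 N. Pads are 22 mm wide; open, the fingers measure 114 mm over their backs; the gripper's body (76 mm by 85 mm) begins 54 mm behind the grasp point. The pads swing forward as they close: fully open they stand 13 mm farther back than shut.
Start: joints at [-1.258, 0.259, 0.021, 1.334, 0, 1.418], TCP at [247.019, -491.404, 212.579] pointing down, gripper open.
Joint ranges: [-3.04, 3.04], [-0.91, 1.82], [-1.04, 1.36], [-1.92, 1.95], [-1.52, 1.45], [-3.14, 3.14]. Speed limits (rad/s): [2.22, 2.22, 2.79, 3.14, 3.14, 3.14].

## Interface

Orientations are given as a rotation vector (axis times angle).
In Python, from plant import observe, grab_frame, camera_info, job_done, recognise gives the robot as it stands.
- The arm moves only by the shell command python3 -m handwheel 'ROWS' [FORCE]. ROWS is a JSON object whose one key "steps" holds a list of rows, each a list of 5 numbers: the shift along the tool's x, y, z in cm, then the turn about the tool's z in degrees, then the finger opening in cm, from 0 to 8.54. In form: {"steps": [[dx, dy, dz, twist, grip], ...]}. A call has 1 to 10 rows; each row is the pose to reach, as a shift and turn from the pose commanded when the call began, along the tool's axes at that moment; what a row does not reach only later rows make up. A row lasts 1/12 s, in which the tool goes at most 41.7 mm and 7.16 degrees, less where a joint would pass 70% of its speed; a pose out of reach is approached as far as the arm can. A call with a gripper value outside its range is refused whole. The fingers move at their own pace and stop on an object; FORCE is the grip in N (left out, the last holds). Time passes only in rows, so rows that repeat a pose let the fingers close. It gives the time, the measured TCP pose, the force, the opening and the grip force at its end, in the units of the state.
- observe(): the state, without advancing time (a new reading comes with each control period).
- grab_frame(name): name is "scene" or "top" or "wrist"; returns (picture, depth): 420x560x3 uint8, blue, green, red; 420x560 float32, mm along the optical axis (not along the pixel's ray), 0 where there is no reading.
- camera_info(name): a dict with "K" (3x3 intrinsics, pixels), "k1" (the pictures are not rectified: a ray, as slopes to the right and down, at radius r is drawn at 1 + k1 r^2 times it, then the intrinsics apply), "extrinsics" (4x4, takes a point from world to camera coordinates); the wrist camera has in their place "T_tool_cam" (4x4, takes a point from camera to tool coordinates, whose origin is the TCP and whose axes are the flange's). Camera axes: x right, y up, looking along -z (the intrinsics and any distortion apply to the point x, -y, -z); pixel columns grow to the right and rows downward; lengths in mm; the calibration is good to about 2 mm. A picture is of the moment at which its call begins: read the wrist's pose just before it. camera_info takes no time and is no camera call.
- job_done(): hands the job in; it is judged then, once.
Trained networks look in the newest picture that a camera, given by its name, has taken for a name from the list of things; names that differ only in an ending like _2 or _b are one class to them, and where a whole thing is asked for, a point or a joint stands for the part that bears it (a point fixed in the world has none). Each returns a list of dicts, best first, with "score" (0 to 1); they miss things now and then, are a little off and sometimes report something else, mostly with a low value. They report only what shows in the picture. A call takes as long as a camera call. They do not tell look-alikes from the thing itself.
- recognise(camera, query): "pixel" ([column, row] in pixels, amid what is visible of it).
The state is a dict: "clock": time; "joint_positions": joint angles; "qd": joint speeds; "joint_torque": joint torques, N m; "position": TCP position; "tcp_rot": TCP orientation; "force": force on the tool from outside, world axes, zero at the start; "torque": the same for the moment, N m; "opening": finger opening in mm; "grasp_force": force on a finger pad.
Only numpy, scipy, OpenCV 4.12 (cv2) and the standard library are available. Lean on these libraries where they do the work, as an engineer would, in place of code of your own. Each camera call takes 0.05 s, during which the arm holds its last target. There are 200 camera calls.

## Working session

There is one attempt and no reset: what is moved stays moved. The work goes in short steps, Python scripts to look and compute and a shell command to move; the robot and the scene stay as the last step left them, time stands still between calls to the robot, and variables do not carry over. Pictures are saved under pics/ and viewed, at most 14 in all, crops included, and the job is handed in when it is done.

```bash
mkdir -p pics; cat > h.py <<'E'
import numpy as np, cv2
from plant import *
from scipy.spatial.transform import Rotation as R
def cam(name):
    i=camera_info(name); K=np.array(i["K"])
    if "extrinsics" in i: T=np.linalg.inv(np.array(i["extrinsics"]))
    else:
        o=observe(); W=np.eye(4); W[:3,:3]=R.from_rotvec(o["tcp_rot"]).as_matrix(); W[:3,3]=o["position"]
        T=W@np.array(i["T_tool_cam"])
    return K,i["k1"],T
def rays(c,px):
    K,k1,T=c; px=np.asarray(px,float).reshape(-1,1,2)
    n=cv2.undistortPoints(px,K,np.array([k1,0,0,0,0.]),)[:,0]
    return np.c_[n[:,0],-n[:,1],-np.ones(len(n))]
def atz(c,px,z):
    d=rays(c,px)@c[2][:3,:3].T; o=c[2][:3,3]
    return o+d*((z-o[2])/d[:,2])[:,None]
def atdepth(c,px,dep):
    return (rays(c,px)*np.asarray(dep)[:,None])@c[2][:3,:3].T+c[2][:3,3]
def cloud(c,dep):
    h,w=dep.shape; u,v=np.meshgrid(np.arange(w),np.arange(h))
    return atdepth(c,np.c_[u.ravel(),v.ravel()],dep.ravel()).reshape(h,w,3)
E
python3 - <<'E'
from h import *
print(observe())
for n in ("scene","top"):
    c=cam(n); p,d=grab_frame(n); cv2.imwrite(f"pics/{n}0.png",p); np.savez(f"{n}0.npz",p=p,d=d)
    print(n,c[2].round(3).tolist())
    P=cloud(c,d)
    for q in "notebook paperweight pen mug clock pad coaster globe camera".split():
        for r in recognise(n,q)[:6]:
            u,v=map(int,r["pixel"]); print(q,(u,v),round(r["score"],2),P[v,u].round(0))
E
```

```text
{'clock': 0.0, 'joint_positions': array([-1.25759848e+00,  2.59199064e-01,  2.07472275e-02,  1.33368051e+00,
        5.04616630e-05,  1.41817915e+00]), 'qd': array([ 0.00060432, -0.00015072,  0.00187699,  0.00098687,  0.00144948,
        0.00063275]), 'joint_torque': array([-9.67493690e-06, -5.55641985e+01,  3.44527388e+01,  1.36250429e-02,
       -1.32177142e-04,  4.03447814e-06]), 'position': array([ 246.9409704 , -491.11016293,  211.9567231 ]), 'tcp_rot': array([-3.05546818e+00, -7.24794792e-01,  8.92701800e-05]), 'force': array([0.25256038, 0.11330785, 0.87769587]), 'torque': array([-0.00187751,  0.03259772,  0.04913552]), 'grasp_force': 0.0, 'opening': 85.62713092246125}
scene [[-0.843, -0.367, 0.394, 1043.22], [0.538, -0.585, 0.607, 883.969], [0.008, 0.723, 0.691, 1027.554], [0.0, 0.0, 0.0, 1.0]]
notebook (173, 152) 0.82 [ 598. -380.   14.]
notebook (357, 286) 0.38 [434. 353.   6.]
paperweight (288, 294) 0.76 [603. 292.  26.]
pen (186, 170) 0.42 [ 595. -292.   -1.]
pen (262, 137) 0.39 [ 299. -314.   -1.]
mug (325, 316) 0.67 [556. 381.   8.]
clock (220, 133) 0.87 [ 444. -339.   
[... 190 characters left out ...]
66.   3.]
globe (309, 226) 0.89 [481. 201. 115.]
camera (249, 165) 0.6 [ 442. -159.   45.]
top [[0.023, 0.999, -0.032, 436.361], [-1.0, 0.023, -0.003, 14.278], [-0.002, 0.032, 0.999, 960.669], [0.0, 0.0, 0.0, 1.0]]
notebook (451, 165) 0.94 [ 588. -387.   16.]
paperweight (176, 155) 0.69 [594. 271.  27.]
pen (417, 291) 0.71 [ 285. -309.   14.]
pen (399, 164) 0.63 [ 588. -261.   12.]
mug (118, 162) 0.7 [579. 420.   5.]
clock (445, 232) 0.8 [ 427. -351.   73.]
clock (118, 163) 0.44 [576. 419.   6.]
pad (294, 133) 0.81 [657.  -8.   6.]
coaster (143, 222) 0.93 [434. 352.   6.]
coaster (96, 252) 0.75 [358. 466.   8.]
globe (215, 217) 0.78 [448. 151. 159.]
camera (362, 229) 0.85 [ 430. -162.   74.]
```

View pics/top0.png

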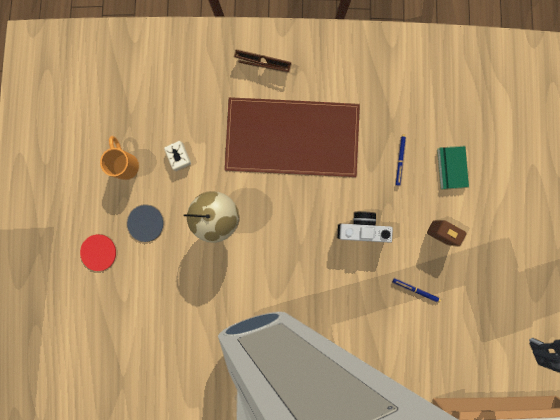

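View pics/scene0.png

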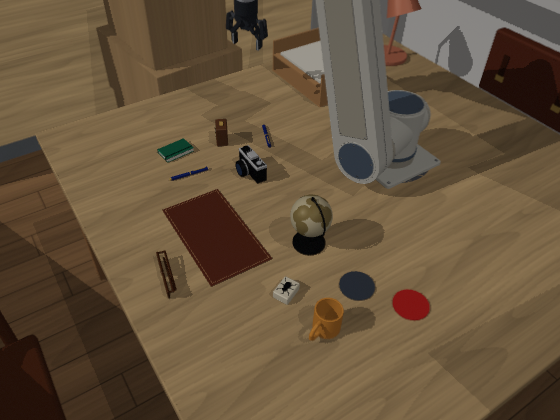

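The top picture shows two blue pens: (401,161), at r≈643 mm, and (415,290), at r≈420 mm. The first is farther from the base, so it is the one meant. The coaster is the dark disc at (145,223); the red disc at (98,253) is the look-alike. The dark-green notebook is at (454,167), the paperweight at (177,155), the mug at (118,162), the clock at (447,232), the globe at (213,217) and the camera at (365,228). The glasses at (263,62) are clutter. Next I'll measure all of them.

```bash
cat > meas.py <<'E'
from h import *
def rect(c,m,z,mn=15):
    cs,_=cv2.findContours(m.astype(np.uint8),cv2.RETR_EXTERNAL,cv2.CHAIN_APPROX_NONE)
    k=max(cs,key=cv2.contourArea)[:,0]
    w=atz(c,k,z)[:,:2].astype(np.float32)
    (cx,cy),(a,b),t=cv2.minAreaRect(w)
    if a<b: a,b,t=b,a,t+90
    t=(t+90)%180-90
    return k,[round(x,1) for x in (cx,cy,a,b,t)]  # t: long axis direction, deg from world x
E
python3 - <<'E'
from meas import *
f=np.load("top0.npz"); p,d=f["p"],f["d"]; c=cam("top"); P=cloud(c,d)
hsv=cv2.cvtColor(p,cv2.COLOR_BGR2HSV).astype(int); H,S,V=hsv[...,0],hsv[...,1],hsv[...,2]; Z=P[...,2]
g=np.zeros(H.shape,bool)
def win(u0,u1,v0,v1): m=g.copy(); m[v0:v1,u0:u1]=1; return m
print("desk z",np.median(Z[20:50,20:200]),Z[20:50,20:200].std())
L={"notebook":(win(430,480,135,200)&(H>60)&(H<100)&(S>80),16),
"pen":(win(385,415,130,195)&(H>100)&(H<135)&(S>90),12),
"pw":(win(155,200,130,180)&(Z>15),26),
"clock":(win(415,480,205,260)&(Z>55),70),
"pad":(win(200,380,85,185)&(H<12)&(V<110)|win(225,365,95,180)&(Z>-9)&((H<9)|(H>170))&(V<130),3),
"coaster":(win(120,170,200,248)&(V<110)&(S<150)&(H>80),5),
"cam":(win(325,405,200,255)&(Z>52),60),
"camall":(win(325,405,200,255)&(Z>20),60),
"mug":(win(95,145,145,185)&(Z>60),72)}
o=p.copy()
for n,(m,z) in L.items():
    k,r=rect(c,m,z); print(n,r,"z",Z[m].min().round(),np.median(Z[m]).round(1),Z[m].max().round())
    cv2.drawContours(o,[k.reshape(-1,1,2)],-1,(0,0,255) if n!="notebook" else (255,0,255),1)
cv2.imwrite("pics/ov.png",cv2.resize(o[40:280,60:480],None,fx=1.9,fy=1.9,interpolation=cv2.INTER_CUBIC))
# globe foot via scene camera + ball sphere fit top
for n in("top","scene"):
    f=np.load(n+"0.npz"); P2=cloud(cam(n),f["d"]).reshape(-1,3)
    q=P2[(np.hypot(P2[:,0]-455,P2[:,1]-165)<90)&(P2[:,2]>70)&(P2[:,2]<165)]
    from scipy.optimize import least_squares
    s=least_squares(lambda s:np.linalg.norm(q-s,axis=1)-55,[455,165,110],loss="soft_l1",f_scale=3); print(n,"ball",s.x.round(1),len(q))
    q=P2[(np.hypot(P2[:,0]-455,P2[:,1]-165)<80)&(P2[:,2]>5)&(P2[:,2]<30)]
    if len(q)>5: print("foot",q.min(0),q.max(0),len(q))
    q=P2[(abs(P2[:,0]-435)<75)&(abs(P2[:,1]+165)<80)&(P2[:,2]>12)]
    print("camera",cv2.minAreaRect(q[:,:2].astype(np.float32)),q[:,2].max())
W=R.from_rotvec(observe()["tcp_rot"]).as_matrix(); print(W.round(3))
E
```

```text
desk z 0.23656254707123026 62.57078104160579
notebook [583.5, -394.5, 98.2, 63.2, 5.3] z 12.0 17.2 961.0
pen [626.5, -267.6, 54.9, 9.1, -6.8] z 6.0 11.6 17.0
pw [592.7, 270.3, 61.8, 45.4, 25.6] z 16.0 26.4 961.0
clock [427.0, -364.4, 68.0, 43.6, 62.6] z 55.0 70.5 961.0
pad [649.8, -2.7, 303.0, 163.0, 88.5] z -3.0 3.7 961.0
coaster [430.6, 347.1, 84.6, 83.8, 1.8] z -0.0 5.1 961.0
cam [436.2, -174.3, 118.3, 66.1, 88.8] z 52.0 63.0 961.0
camall [436.9, -172.0, 122.8, 67.5, 88.8] z 21.0 62.3 961.0
mug [568.2, 399.1, 70.5, 66.0, 49.5] z 60.0 70.6 961.0
top ball [449.9 165.2 105.7] 2079
foot [418.25200601  90.85295752   5.02022524] [530.17876595 179.27673496  10.19895212] 10
camera ((437.5467529296875, -174.75534057617188), (118.16815185546875, 66.8613510131836), 87.73534393310547) 76.87594978690902
scene ball [448.3 165.3 104.5] 1417
foot [406.21656735  91.12740033   5.0131258 ] [493.61372498 226.90535212  27.68073742] 440
camera ((438.14453125, -172.74502563476562), (126.12879943847656, 70.76274871826172), 89.15869140625) 76.44910236554779
[[ 0.893  0.449  0.   ]
 [ 0.449 -0.893  0.   ]
 [ 0.    -0.    -1.   ]]
```

View pics/ov.png

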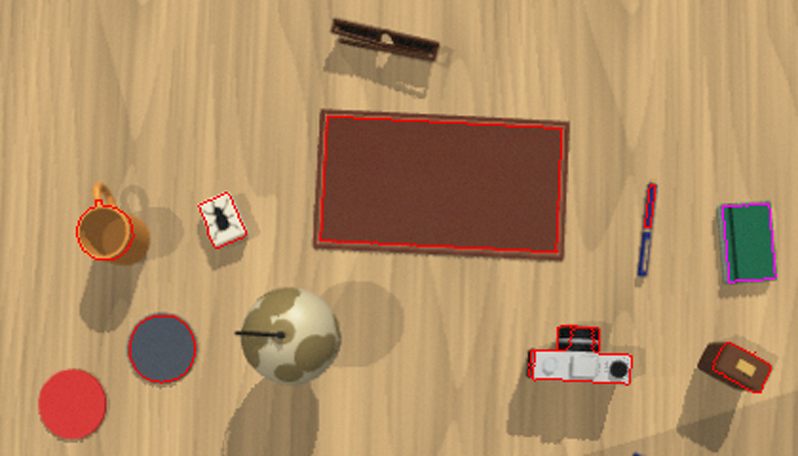

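The outlines sit on the right objects: pad, coaster, paperweight, notebook and camera tops. The mug outline includes the handle at (100,195), the pen outline covers only half its length, and the clock outline includes some of its side. I'll refine those three and check with a close crop of the chosen pen.

```bash
cat > plan.py <<'E'
from h import *
def pose():
    o=observe(); return np.array(o["position"]),R.from_rotvec(o["tcp_rot"]).as_matrix(),o
def plan(x,y,z,ax):
    """rows (cm,deg) to bring TCP to x,y,z with finger axis at ax deg in world"""
    p,M,o=pose(); s=M.T@(np.array([x,y,z])-p)/10
    cur=np.degrees(np.arctan2(M[1,1],M[0,1])); t=-((ax-cur+90)%180-90)
    print("move",s.round(2),"twist",round(t,1),"| q6",round(float(o["joint_positions"][5]),2),"pos",p.round(1),"axis",round(cur,1),"t",round(o["clock"],2))
if __name__=="__main__":
    import sys; plan(*map(float,sys.argv[1:5]))
E
python3 - <<'E'
from meas import *
f=np.load("top0.npz"); p,d=f["p"],f["d"]; c=cam("top"); P=cloud(c,d); Z=P[...,2]
def win(u0,u1,v0,v1): m=np.zeros(Z.shape,bool); m[v0:v1,u0:u1]=1; return m
b=p.astype(int)
m=win(385,415,128,195)&(b[...,2]<110)&(b[...,0]>b[...,2]-5); m=cv2.morphologyEx(m.astype(np.uint8),cv2.MORPH_CLOSE,np.ones((5,5)))
print("pen",rect(c,m,8)[1]); print("pen Z",rect(c,win(385,415,128,195)&(Z>5)&(Z<20),8)[1])
m=win(415,480,205,260)&(abs(Z-70.5)<4); print("clock",rect(c,m,70)[1],m.sum())
q=P[win(95,145,140,190)&(abs(Z-71)<5)]
from scipy.optimize import least_squares
for r in(31,):
    s=least_squares(lambda s:np.hypot(q[:,0]-s[0],q[:,1]-s[1])-r,[568,410],loss="soft_l1",f_scale=1.5); print("mug",s.x,len(q))
m=win(95,145,140,190)&(abs(Z-71)<5); far=q[np.hypot(*(q[:,:2]-s.x).T)>37]; print("handle",far.mean(0) if len(far) else None)
cv2.imwrite("pics/crop.png",cv2.hconcat([cv2.resize(p[120:260,380:490],None,fx=3.6,fy=3.6),cv2.resize(p[120:260,80:190],None,fx=3.6,fy=3.6)]))
E
python3 plan.py 583.5 -394.5 120 95.3
```

```text
pen [597.9, -265.5, 117.9, 11.0, -5.9]
pen Z [600.6, -265.8, 123.6, 14.3, -6.8]
clock [425.0, -366.0, 63.3, 38.1, 62.8] 429
mug [569.11322847 400.82602197] 206
handle [610.89761995 414.73052453  66.07302449]
move [34.42  6.46  9.26] twist 21.4 | q6 1.42 pos [ 247.  -491.4  212.6] axis -63.3 t 1.0
```

View pics/crop.png

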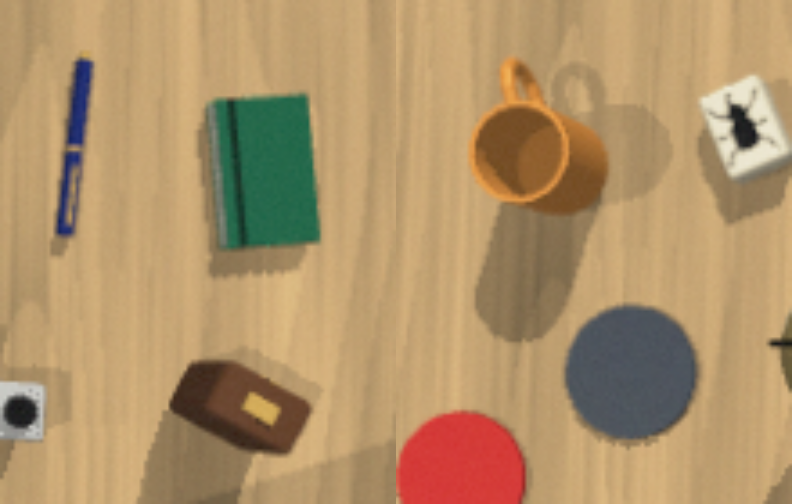

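The crop confirms the pen with the brass tip at (85,55), the notebook with its band on the left (265,170), the clock at (240,405), and the mug with its handle pointing up at (515,75). Moving to the notebook first.

```bash
python3 -m handwheel '{"steps": [[34.4,6.5,5,21.4,8.5],[34.4,6.5,9.3,21.4,8.5],[34.4,6.5,9.3,21.4,8.5],[34.4,6.5,9.3,21.4,8.5],[34.4,6.5,9.3,21.4,8.5],[34.4,6.5,9.3,21.4,8.5],[34.4,6.5,9.3,21.4,8.5],[34.4,6.5,9.3,21.4,8.5],[34.4,6.5,9.3,21.4,8.5],[34.4,6.5,9.3,21.4,8.5]]}' 30; python3 plan.py 583.5 -394.5 10 95.3
python3 - <<'E'
from h import *
c=cam("wrist"); p,d=grab_frame("wrist"); cv2.imwrite("pics/w1.png",p); np.savez("w1.npz",p=p,d=d,T=c[2])
E
```

```text
clock: 1.83
position: [588.3, -391.5, 115.8]
tcp_rot: [-3.135, -0.152, 0.002]
force: [-0.6, 0.4, 0.2]
opening: 85.0
grasp_force: 0.0
move [-0.49  0.28 10.58] twist 0.3 | q6 2.34 pos [ 588.3 -391.5  115.8] axis -84.4 t 1.83
```

View pics/w1.png

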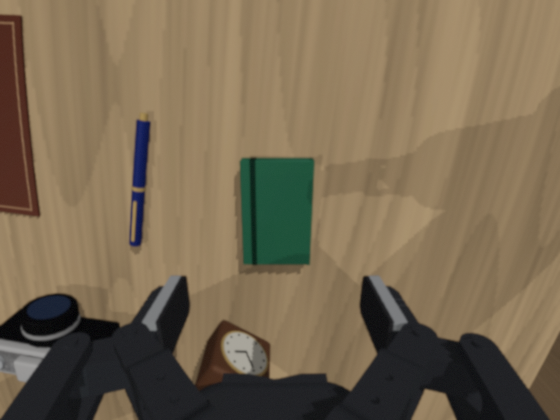

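The wrist view shows the notebook at (277,211), the pen at (140,180), and the clock with its dial facing away from the robot at (243,353). I'll cross-check the notebook and pen with the wrist camera.

```bash
python3 - <<'E'
from meas import *
f=np.load("w1.npz"); p,T=f["p"],f["T"]; K,k1,_=cam("wrist"); c=(K,k1,T)
hsv=cv2.cvtColor(p,cv2.COLOR_BGR2HSV).astype(int); H,S,V=hsv[...,0],hsv[...,1],hsv[...,2]
m=(H>60)&(H<100)&(S>80)&(V>20); m[:140]=0;m[280:]=0; print(rect(c,m,16)[1])
b=p.astype(int); m=(b[...,0]>b[...,2]+25); m[:,:120]=0;m[:,165:]=0;m[:100]=0;m[260:]=0
m=cv2.morphologyEx(m.astype(np.uint8),cv2.MORPH_CLOSE,np.ones((9,9)));print(rect(c,m,8)[1])
E
python3 plan.py 583.5 -394.5 10 95.3
```

```text
[583.9, -393.1, 98.9, 62.0, 5.4]
[594.5, -265.5, 118.9, 10.4, -6.3]
move [-0.24  0.18 10.69] twist 0.2 | q6 2.34 pos [ 585.9 -392.7  116.9] axis -84.5 t 1.88
```

```bash
python3 -m handwheel '{"steps": [[0,0,4,0,8.5],[0,0,8,0,8.5],[0,0,10,0,8.5],[0,0,10.8,0,8.5],[0,0,10.8,0,8.5],[0,0,10.8,0,8.5],[0,0,10.8,0,5.8],[0,0,10.8,0,5.8],[0,0,10.8,0,5.8],[0,0,10.8,0,5.8]]}' 30; python3 plan.py 583.5 -394.5 12 95.3
```

```text
clock: 2.72
position: [583.9, -395.3, 12.7]
tcp_rot: [3.137, 0.145, 0.002]
force: [-0.2, -0.8, -0.5]
opening: 58.3
grasp_force: 0.0
move [-0.03 -0.09  0.07] twist -0.0 | q6 2.34 pos [ 583.9 -395.3   12.7] axis -84.7 t 2.72
```

The fingers closed above the cover, because the pads stand farther back when open. Reopening and going 10 mm lower.

```bash
python3 -m handwheel '{"steps": [[0,0,0,0,8.5],[0,0,0,0,8.5],[0,0,0,0,8.5],[0,0,0.5,0,8.5],[0,0,1,0,8.5],[0,0,1,0,8.5],[0,0,1,0,6],[0,0,1,0,6],[0,0,1,0,6],[0,0,1,0,6]]}' 30; python3 plan.py 583.5 -394.5 2 95.3
```

```text
clock: 3.55
position: [583.7, -395.0, 1.7]
tcp_rot: [3.138, 0.145, 0.0]
force: [-0.2, 0.1, -0.4]
opening: 59.8
grasp_force: 0.0
move [-0.01 -0.06 -0.03] twist -0.0 | q6 2.34 pos [ 583.7 -395.     1.7] axis -84.7 t 3.55
```

```bash
python3 - <<'E'
from h import *
p,d=grab_frame("wrist"); cv2.imwrite("pics/w2.png",p)
E
```

```text
(no output)
```

View pics/w2.png

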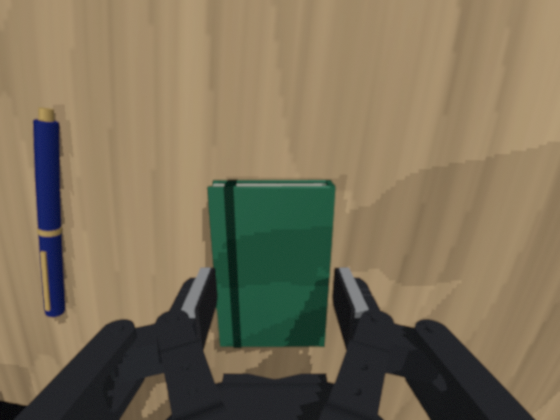

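The fingers look level with the notebook's edges. I'll close further and see whether they stop.

```bash
python3 -m handwheel '{"steps": [[0,0,0,0,5],[0,0,0,0,5],[0,0,0,0,5],[0,0,0,0,5]]}' 30
```

```text
clock: 3.93
position: [583.6, -395.0, 1.6]
tcp_rot: [3.138, 0.145, 0.0]
force: [-0.2, 0.1, 0.5]
opening: 49.9
grasp_force: 0.0
```

```bash
python3 - <<'E'
from meas import *
c=cam("wrist"); p,d=grab_frame("wrist"); cv2.imwrite("pics/w3.png",p); P=cloud(c,d); Tt=np.linalg.inv(c[2])
print(observe()["grasp_force"],observe()["position"])
# finger points: in tool frame
i=camera_info("wrist"); Tc=np.array(i["T_tool_cam"]); 
p0,M=np.array(observe()["position"]),R.from_rotvec(observe()["tcp_rot"]).as_matrix()
Q=(P.reshape(-1,3)-p0)@M
ok=(d.ravel()>0)&(abs(Q[:,0])<14)
for s in(-1,1):
    q=Q[ok&(Q[:,1]*s>15)&(Q[:,1]*s<60)]
    h=np.round(q[:,2]); 
    for lo in range(-40,10,5):
        b=q[(q[:,2]>=lo)&(q[:,2]<lo+5)]
        if len(b): print(s,lo,len(b),np.percentile(b[:,1]*s,[1,50,99]).round(1))
hsv=cv2.cvtColor(p,cv2.COLOR_BGR2HSV).astype(int); H,S,V=hsv[...,0],hsv[...,1],hsv[...,2]
m=(H>60)&(H<100)&(S>80)&(V>20); m[:140]=0; print(rect(c,m,16)[1], np.median(P[...,2][m]))
E
```

```text
0.0 [ 583.57163211 -394.99534759    1.63199748]
-1 -40 231 [25.3 27.6 38.7]
-1 -35 198 [25.3 28.5 39.1]
-1 -30 155 [25.3 26.4 37.3]
-1 -25 63 [25.3 25.5 31.4]
-1 -20 18 [17.1 22.9 25.6]
-1 -15 1129 [15.1 21.9 33.5]
-1 0 1420 [37.9 49.8 59.7]
1 -40 219 [24.2 27.3 37.8]
1 -35 197 [24.2 27.1 37.7]
1 -30 158 [24.3 25.6 36.8]
1 -25 57 [24.6 24.8 31.2]
1 -20 10 [16.  19.2 28.1]
1 -15 998 [15.1 21.2 29.7]
1 0 1619 [33.8 48.2 59.7]
[585.1, -392.6, 101.1, 64.1, 5.8] 15.286610094342052
```

View pics/w3.png

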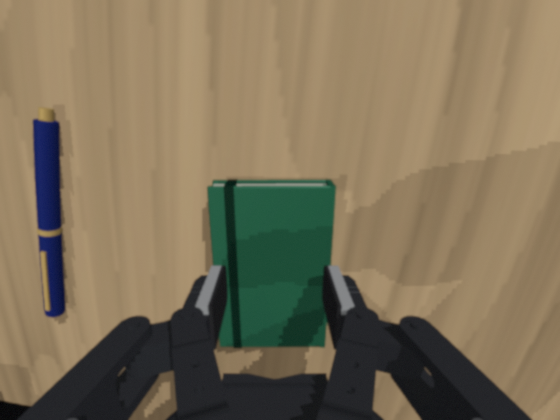

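The depth shows the fingertips about 18–20 mm behind the TCP at this opening, so I have to go lower. I'll watch the force on the way.

```bash
python3 -m handwheel '{"steps": [[0,0,0,0,8.5],[0,0,0,0,8.5],[0,0,0,0,8.5],[0,0,0,0,8.5],[0,0,0.4,0,8.5],[0,0,0.8,0,8.5],[0,0,1.1,0,8.5],[0,0,1.1,0,8.5]]}' 30;  python3 -m handwheel '{"steps": [[0,0,0,0,6],[0,0,0,0,6],[0,0,0,0,5],[0,0,0,0,5],[0,0,0,0,5],[0,0,0,0,5]]}' 30
```

```text
clock: 4.65
position: [583.1, -394.6, -10.6]
tcp_rot: [-3.137, -0.145, 0.002]
force: [0.1, 0.0, -0.4]
opening: 84.6
grasp_force: 0.0
clock: 5.15
position: [585.3, -398.1, -5.5]
tcp_rot: [3.132, 0.143, 0.008]
force: [-1.5, -6.3, 18.2]
opening: 50.3
grasp_force: 16.7
```

```bash
python3 -m handwheel '{"steps": [[0,0,0,0,7],[0,0,0,0,8.5],[0,0,0,0,8.5],[0,0,0,0,8.5],[0,0,0,0,8.5],[0,0,0.3,0,8.5],[0,0,0.6,0,8.5],[0,0,0.8,0,8.5],[0,0,0.8,0,8.5]]}' 30
python3 - <<'E'
from meas import *
c=cam("wrist"); p,d=grab_frame("wrist"); P=cloud(c,d)
p0,M=np.array(observe()["position"]),R.from_rotvec(observe()["tcp_rot"]).as_matrix()
Q=(P-p0)@M; ok=(d>0)&(abs(Q[...,0])<14)
for s in(-1,1):
    m=ok&(Q[...,1]*s>30)&(Q[...,1]*s<60); q=Q[m]
    for lo in range(-60,12,4):
        b=q[(q[:,2]>=lo)&(q[:,2]<lo+4)]
        if len(b): print(s,lo,len(b),np.percentile(b[:,1]*s,[1,99]).round(1),end=";")
    print()
hsv=cv2.cvtColor(p,cv2.COLOR_BGR2HSV).astype(int); H,S,V=hsv[...,0],hsv[...,1],hsv[...,2]
m=(H>60)&(H<100)&(S>80)&(V>20); m[:140]=0; print(rect(c,m,16)[1], np.median(P[...,2][m]))
E
```

```text
clock: 5.9
position: [583.2, -394.6, -18.4]
tcp_rot: [-3.137, -0.145, 0.002]
force: [-0.3, 0.2, -0.2]
opening: 85.0
grasp_force: 0.0
-1 -60 313 [42.6 56.2];-1 -56 299 [42.6 56.3];-1 -52 282 [42.7 56.6];-1 -48 270 [42.6 56.3];-1 -44 236 [42.6 55.9];-1 -40 214 [42.5 55.2];-1 -36 651 [30.1 46.8];-1 -32 30 [30.6 43.2];-1 -20 1139 [40.2 59.8];-1 -16 7 [41.7 58. ];
1 -60 354 [41.5 55.4];1 -56 290 [41.5 55.3];1 -52 274 [41.5 55.5];1 -48 260 [41.5 55.4];1 -44 237 [41.7 55.4];1 -40 203 [41.6 54.2];1 -36 130 [41.6 48.4];1 -32 16 [41.8 42.3];1 -20 1804 [32.2 59.7];1 -16 8 [32.6 58.4];
[585.5, -391.0, 102.0, 62.5, 6.5] 15.277889589077432
```

Fully open, the tips are 29 mm behind the TCP, and about 23 mm behind at a 64 mm opening. Going to TCP z≈-21.

```bash
python3 -m handwheel '{"steps": [[0,-0.2,0.2,0,8.5],[0,-0.2,0.2,0,8.5],[0,-0.2,0.2,0,7],[0,-0.2,0.2,0,6],[0,-0.2,0.2,0,6],[0,-0.2,0.2,0,5.5],[0,-0.2,0.2,0,5.5],[0,-0.2,0.2,0,5.5]]}' 40
```

```text
clock: 6.62
position: [583.5, -393.1, -19.1]
tcp_rot: [3.138, 0.145, 0.001]
force: [0.1, 0.3, 5.2]
opening: 62.7
grasp_force: 45.0
```

```bash
python3 -m handwheel '{"steps": [[0,0,-2,0,5.5],[0,0,-4,0,5.5],[0,0,-6,0,5.5],[0,0,-6,0,5.5],[0,0,-6,0,5.5]]}' 40; python3 plan.py 649.8 -2.7 40 88.5
```

```text
clock: 7.03
position: [583.7, -393.4, 41.2]
tcp_rot: [3.137, 0.145, 0.002]
force: [0.9, 0.4, -1.6]
opening: 62.8
grasp_force: 44.5
move [ 10.18 -38.29   0.08] twist 6.8 | q6 2.34 pos [ 583.7 -393.4   41.2] axis -84.7 t 7.03
```

```bash
python3 -m handwheel '{"steps": [[2,-7.6,0,1,5.5],[4,-15,0,3,5.5],[6,-22,0,5,5.5],[8,-29,0,6.8,5.5],[9.5,-35,0,6.8,5.5],[10.2,-38.3,0,6.8,5.5],[10.2,-38.3,0,6.8,5.5],[10.2,-38.3,0,6.8,5.5],[10.2,-38.3,0,6.8,5.5],[10.2,-38.3,0,6.8,5.5]]}' 40; python3 plan.py 649.8 -2.7 -15 88.5
python3 - <<'E'
from meas import *
c=cam("wrist"); p,d=grab_frame("wrist"); cv2.imwrite("pics/w4.png",p)
hsv=cv2.cvtColor(p,cv2.COLOR_BGR2HSV).astype(int); H,S,V=hsv[...,0],hsv[...,1],hsv[...,2]
m=(H>60)&(H<100)&(S>80)&(V>20); m[:140]=0; print(rect(c,m,75)[1])
print(np.median(cloud(c,d)[...,2][m]))
E
```

```text
clock: 7.87
position: [648.8, 2.3, 38.8]
tcp_rot: [-3.14, 0.037, 0.004]
force: [0.2, 0.6, -0.5]
opening: 62.8
grasp_force: 44.6
move [0.12 0.51 5.38] twist 0.1 | q6 3.04 pos [648.8   2.3  38.8] axis -91.4 t 7.87
[652.0, 2.7, 101.6, 63.2, -1.2]
73.1614762803387
```

View pics/w4.png

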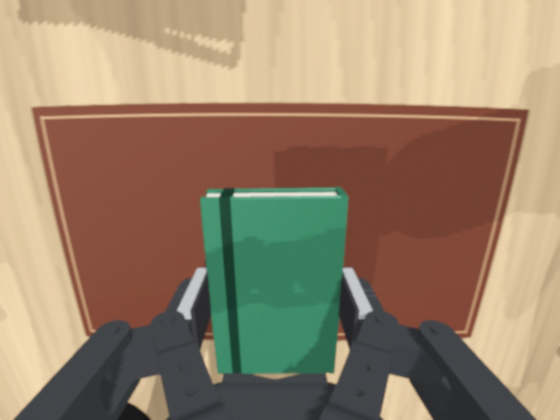

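The notebook is held squarely over the pad. The pad's far corners are at (33,107) and (527,110), so I'll use them to cross-check its centre.

```bash
python3 - <<'E'
from h import *
c=cam("wrist"); A=atz(c,[[33,107],[527,110],[213,340],[345,340]],3)[:,:2]; print(A.round(1))
w=A[0]-A[1]; print(np.linalg.norm(w)); u=w/np.linalg.norm(w); x=np.array([u[1],-u[0]]); print("c",A[:2].mean(0)-90*x,np.degrees(np.arctan2(x[1],x[0])))
c=cam("top"); A=atz(c,[[60+320/1.9,40+110/1.9],[60+569/1.9,40+123/1.9],[60+562/1.9,40+260/1.9],[60+314/1.9,40+248/1.9]],3)[:,:2];print(A.mean(0),np.linalg.norm(A[0]-A[1]),np.linalg.norm(A[1]-A[2]))
E
python3 plan.py 650 -2.7 -15 88.5
```

```text
[[ 741.9  156.3]
 [ 733.6 -158. ]
 [ 560.7   56.3]
 [ 558.4  -49.8]]
314.38000634327244
c [647.77035521   1.52006178] -1.5197287814979028
[647.7967409   -3.61568636] 319.96116281501463 177.16287006023407
move [0.11 0.74 5.38] twist 0.3 | q6 3.04 pos [649.1   4.6  38.8] axis -91.2 t 7.92
```

```bash
python3 -m handwheel '{"steps": [[0,0,1,0,5.5],[0,0,2,0,5.5],[0,0,2,0,5.5],[0,0,2,0,5.5]]}' 40; python3 plan.py 649 -2.5 -15 88.5
```

```text
clock: 8.25
position: [648.5, -3.3, 18.7]
tcp_rot: [-3.141, 0.044, 0.005]
force: [0.1, -0.5, -1.1]
opening: 62.7
grasp_force: 44.5
move [ 0.06 -0.08  3.37] twist -0.1 | q6 3.04 pos [648.5  -3.3  18.7] axis -91.6 t 8.25
```

```bash
python3 -m handwheel '{"steps": [[0,0,1.5,0,5.5],[0,0,3,0,5.5],[0,0,3.4,0,5.5],[0,0,3.4,0,5.5],[0,0,3.4,0,6.8],[0,0,3.4,0,7.5],[0,0,3.4,0,8.5],[0,0,0,0,8.5],[0,0,-4,0,8.5],[0,0,-8,0,8.5]]}' 40;python3 -m handwheel '{"steps": [[0,0,-4,0,8.5],[0,0,-8,0,8.5],[0,0,-10,0,8.5],[0,0,-10,0,8.5],[0,0,-10,0,8.5]]}' 40; python3 - <<'E'
from meas import *
for _ in range(1):
    c=cam("wrist"); p,d=grab_frame("wrist")
    hsv=cv2.cvtColor(p,cv2.COLOR_BGR2HSV).astype(int); H,S,V=hsv[...,0],hsv[...,1],hsv[...,2]
    m=(H>60)&(H<100)&(S>80)&(V>20); print("nb",rect(c,m,19)[1])
    m=((H<9)|(H>172))&(S>100)&(V<190)|m; m=cv2.morphologyEx(m.astype(np.uint8),cv2.MORPH_OPEN,np.ones((5,5))); print("pad",rect(c,m,3)[1])
E
python3 plan.py 592.7 270.3 180 25.6;
```

```text
clock: 9.08
position: [649.1, -2.1, 102.1]
tcp_rot: [-3.141, 0.041, 0.001]
force: [1.3, -0.1, -0.5]
opening: 84.9
grasp_force: 0.0
clock: 9.5
position: [650.3, -2.2, 202.8]
tcp_rot: [3.141, -0.041, 0.006]
force: [1.0, 0.0, -0.4]
opening: 85.1
grasp_force: 0.0
nb [649.9, -2.7, 99.9, 63.0, -0.8]
pad [648.7, -1.9, 301.2, 160.6, 88.5]
move [ -6.41 -27.09   2.1 ] twist 62.9 | q6 3.04 pos [649.6  -2.2 201.1] axis -91.5 t 9.55
```

The notebook is placed 1–1.5 mm from the pad's centre and square to it. Next, the paperweight.

```bash
python3 -m handwheel '{"steps": [[-1,-4,0,-7,8.5],[-2,-8,0,-14,8.5],[-3,-12,0,-21,8.5],[-4,-16,0,-28,8.5],[-5,-20,0,-35,8.5],[-6,-24,0,-42,8.5],[-6.4,-27.1,1,-49,8.5],[-6.4,-27.1,2,-56,8.5],[-6.4,-27.1,2,-63,8.5],[-6.4,-27.1,2,-70,8.5]]}' 40;python3 plan.py 592.7 270.3 90 25.6
```

```text
clock: 10.38
position: [591.4, 271.1, 178.0]
tcp_rot: [-2.589, -1.777, 0.006]
force: [0.6, -0.7, 0.4]
opening: 84.9
grasp_force: 0.0
move [-0.01  0.18  8.8 ] twist -46.7 | q6 2.24 pos [591.4 271.1 178. ] axis -21.1 t 10.38
```

```bash
python3 -m handwheel '{"steps": [[0,0,0,-7,8.5],[0,0,0,-14,8.5],[0,0,2,-21,8.5],[0,0,4,-28,8.5],[0,0,6,-35,8.5],[0,0,8,-42,8.5],[0,0,8.8,-46.7,8.5],[0,0,8.8,-46.7,8.5],[0,0,8.8,-46.7,8.5],[0,0,8.8,-46.7,8.5]]}' 40;
python3 - <<'E'
from meas import *
c=cam("wrist"); p,d=grab_frame("wrist"); P=cloud(c,d); m=(abs(P[...,2]-26)<8)&(np.hypot(P[...,0]-592,P[...,1]-270)<60)
print(rect(c,cv2.morphologyEx(m.astype(np.uint8),cv2.MORPH_OPEN,np.ones((5,5))),26)[1])
E
python3 plan.py 592.7 270.3 -16 25.6
```

```text
clock: 11.22
position: [592.9, 270.4, 92.8]
tcp_rot: [-1.687, -2.65, 0.0]
force: [-0.5, 0.5, 0.1]
opening: 84.7
grasp_force: 0.0
[592.7, 274.9, 58.8, 43.4, 25.0]
move [ 0.   -0.05 10.92] twist -0.5 | q6 1.43 pos [593.1 270.5  93.2] axis 25.1 t 11.27
```

```bash
python3 plan.py 592.7 272.5 -16 25.3; python3 -m handwheel '{"steps": [[0.2,0,4,0,8.5],[0.2,0,8,0,8.5],[0.2,0,10.5,0,8.5],[0.2,0,10.9,0,8.5],[0.2,0,10.9,0,8.5],[0.2,0,10.9,0,8.5],[0.2,0,10.9,0,6.5],[0.2,0,10.9,0,5],[0.2,0,10.9,0,5],[0.2,0,10.9,0,5]]}' 40; python3 -m handwheel '{"steps": [[0,0,0,0,5],[0,0,0,0,5]]}' 40
```

```text
move [ 0.2   0.04 10.92] twist -0.2 | q6 1.43 pos [593.1 270.5  93.2] axis 25.1 t 11.27
clock: 12.1
position: [593.2, 272.6, -14.1]
tcp_rot: [1.683, 2.65, 0.004]
force: [-0.1, -0.7, 7.1]
opening: 59.1
grasp_force: 42.8
clock: 12.27
position: [593.2, 272.6, -14.1]
tcp_rot: [1.683, 2.65, 0.004]
force: [-0.4, -0.1, 6.5]
opening: 59.6
grasp_force: 42.8
```

```bash
python3 -m handwheel '{"steps": [[0,0,-3,0,5],[0,0,-6,0,5],[0,0,-9,0,5],[0,0,-9,0,5],[0,0,-9,0,5],[0,0,-9,0,5],[0,0,-9,0,5]]}' 40
python3 - <<'E'
from meas import *
c=cam("wrist"); p,d=grab_frame("wrist"); cv2.imwrite("pics/w5.png",p); P=cloud(c,d)
h=cv2.cvtColor(p,cv2.COLOR_BGR2HSV); print(observe()["position"])
m=(abs(P[...,2]-115)<12)&(h[...,1]<70)&(h[...,2]>100); print(m.sum())
m=cv2.morphologyEx(m.astype(np.uint8),cv2.MORPH_OPEN,np.ones((3,3))); k,r=rect(c,m,116); print(r,k.min(0),k.max(0),np.median(P[...,2][m>0]))
E
python3 plan.py 649.9 -2.7 90 25.3
```

```text
clock: 12.85
position: [591.3, 272.0, 72.6]
tcp_rot: [-1.683, -2.651, 0.002]
force: [-0.1, 0.4, -1.1]
opening: 59.2
grasp_force: 44.8
[591.23587034 271.9549447   72.39817253]
10599
[589.6, 277.8, 56.2, 44.8, 25.2] [210 250] [339 335] 111.9085667090022
move [-27.35  -6.38  -1.75] twist -0.1 | q6 1.43 pos [591.2 272.   72.4] axis 25.2 t 12.9
```

View pics/w5.png

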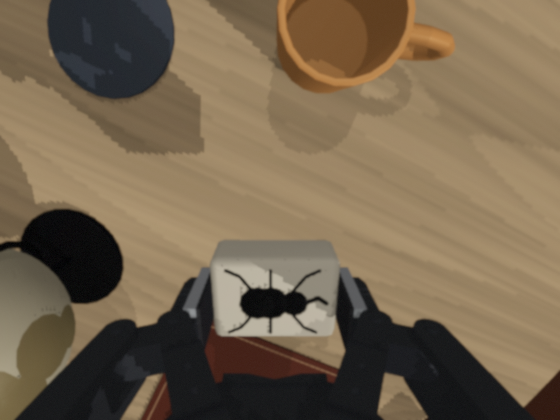

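The block is held with its top face at about (212–337, 272–336). The rows above that are its front side. I'll work out its offset from the TCP.

```bash
python3 - <<'E'
from h import *
c=cam("wrist"); A=atz(c,[[211,273],[337,273],[331,336],[215,336]],112.5)[:,:2]; p=np.array(observe()["position"]);M=R.from_rotvec(observe()["tcp_rot"]).as_matrix()
D=np.c_[A-p[:2],[0]*4]@M; print(D.round(1),D.mean(0))
E
```

```text
[[ 15.3 -27.5   0.1]
 [ 15.4  28.9  -0.1]
 [-19.8  28.6  -0.1]
 [-19.9 -28.2   0.1]] [-2.24835672e+00  4.29350127e-01 -1.45648467e-03]
```

```bash
python3 - <<'E'
from h import *
c=cam("wrist"); p,d=grab_frame("wrist"); P=cloud(c,d); o=observe(); M=R.from_rotvec(o["tcp_rot"]).as_matrix()
Q=(P-o["position"])@M
for v in range(236,344,4): print(v,Q[v,222:228].mean(0).round(1),Q[v,322:328].mean(0).round(1),p[v,225])
E
```

```text
236 [-15.1 -40.7  73.2] [-15.   42.2  73.2] [108 142 165]
240 [ 21.8 -24.6 -18.1] [ 21.7  26.2 -17.9] [102 120 132]
244 [ 22.  -23.8 -23.4] [ 21.8  25.4 -22.8] [104 117 122]
248 [ 22.  -23.1 -28. ] [ 21.9  24.6 -27.8] [104 117 122]
252 [ 22.1 -22.4 -32.4] [ 21.9  24.  -32. ] [105 118 125]
256 [ 21.7 -22.  -35.7] [ 21.6  23.4 -35.6] [110 123 129]
260 [ 20.7 -21.7 -37.8] [ 20.7  23.2 -37.7] [124 138 145]
264 [ 19.3 -21.6 -38.9] [ 19.3  23.1 -38.9] [146 162 169]
268 [ 17.7 -21.6 -39.6] [ 17.3  23.2 -38.9] [145 161 168]
272 [ 15.9 -21.6 -40. ] [ 15.6  23.2 -39.5] [117 131 137]
276 [ 13.4 -21.9 -39.3] [ 13.3  23.4 -39.1] [162 179 186]
280 [ 11.5 -22.  -39.5] [ 11.2  23.5 -39.1] [162 179 186]
284 [  9.6 -22.  -39.9] [  9.4  23.5 -39.6] [162 179 186]
288 [  7.4 -22.1 -39.8] [ 20.2  20.  -59.7] [162 179 186]
292 [  5.1 -22.3 -39.6] [  5.   23.8 -39.4] [162 178 186]
296 [  3.  -22.4 -39.6] [  2.9  23.9 -39.5] [161 178 186]
300 [  0.6 -22.6 -39.4] [  1.2  23.9 -40.2] [162 179 187]
304 [ -1.3 -22.7 -39.7] [ -0.6  24.  -40.7] [163 179 187]
308 [ -3.4 -22.8 -40. ] [ -3.6  24.3 -39.8] [162 179 186]
312 [ -5.8 -22.9 -39.8] [ -5.7  24.4 -40. ] [161 178 185]
316 [ -8.2 -23.1 -39.8] [ -8.4  24.6 -39.4] [162 179 186]
320 [-10.6 -23.2 -39.6] [-10.8  24.8 -39.4] [162 179 186]
324 [-13.  -23.4 -39.6] [-13.   24.9 -39.5] [162 179 185]
328 [-15.4 -23.5 -39.6] [-15.8  25.1 -39. ] [160 176 184]
332 [-17.6 -23.6 -39.8] [-17.8  25.2 -39.5] [146 162 169]
336 [-115.4  -46.    69.9] [-117.8   48.1   72.7] [ 87  99 113]
340 [-120.2  -46.3   69.9] [-122.6   48.4   72.7] [26 35 68]
```

```bash
python3 plan.py 649.5 -2.7 70 25.2;  python3 -m handwheel '{"steps": [[-3,-0.7,0,-7,5],[-6,-1.4,0,-14,5],[-10,-2.3,0,-21,5],[-14,-3.2,0,-28,5],[-18,-4.2,0,-35,5],[-22,-5.2,0,-42,5],[-25,-6,0,-49,5],[-27.4,-6.4,0,-56,5],[-27.4,-6.4,0,-63,5],[-27.4,-6.4,0,-63,5]]}' 40;  python3 -m handwheel '{"steps": [[0,0,1,0,5],[0,0,2,0,5],[0,0,3,0,5],[0,0,3,0,5],[0,0,3,0,5]]}' 40; python3 plan.py 649.5 -2.7 6.5 88.5
```

```text
move [-27.33  -6.42   0.24] twist -0.0 | q6 1.43 pos [591.3 272.   72.4] axis 25.2 t 12.95
clock: 13.78
position: [650.5, -4.9, 72.4]
tcp_rot: [-0.045, -3.14, -0.0]
force: [0.5, 1.6, -0.9]
opening: 59.2
grasp_force: 44.7
clock: 14.2
position: [649.9, -2.1, 42.3]
tcp_rot: [-0.05, -3.139, -0.0]
force: [0.1, 0.2, -1.0]
opening: 59.3
grasp_force: 44.7
move [ 0.03 -0.06  3.58] twist -0.3 | q6 -0.1 pos [649.9  -2.1  42.3] axis 88.2 t 14.2
```

```bash
python3 -m handwheel '{"steps": [[0,0,1.5,0,5],[0,0,3,0,5],[0,0,3.6,0,5],[0,0,3.6,0,5],[0,0,3.6,0,6.2],[0,0,3.6,0,7],[0,0,3.6,0,8.5],[0,0,3.6,0,8.5],[0,0,0,0,8.5],[0,0,-4,0,8.5]]}' 40;  python3 -m handwheel '{"steps": [[0,0,-3,0,8.5],[0,0,-6,0,8.5],[0,0,-6,0,8.5]]}'; python3 plan.py 599 -265.7 120 83.5
```

```text
clock: 15.03
position: [649.0, -2.8, 82.4]
tcp_rot: [-0.05, -3.136, -0.001]
force: [1.7, 0.4, 0.8]
opening: 85.2
grasp_force: 0.0
clock: 15.28
position: [653.2, -3.3, 150.9]
tcp_rot: [0.049, 3.131, -0.002]
force: [0.7, 0.2, 0.2]
opening: 85.2
grasp_force: 0.0
move [  4.62 -26.4    3.07] twist 4.7 | q6 -0.1 pos [653.2  -3.3 150.9] axis 88.2 t 15.28
```

```bash
python3 -m handwheel '{"steps": [[0.7,-4,0.5,1,8.5],[1.4,-8,1,2,8.5],[2.1,-12,1.5,3,8.5],[2.8,-16,2,4,8.5],[3.5,-20,2.5,4.7,8.5],[4.2,-24,3,4.7,8.5],[4.8,-26.4,3,4.7,8.5],[4.8,-26.4,3,4.7,8.5],[4.8,-26.4,3,4.7,8.5],[4.8,-26.4,3,4.7,8.5]]}' 40
python3 - <<'E'
from meas import *
c=cam("wrist"); p,d=grab_frame("wrist"); P=cloud(c,d); np.savez("w6.npz",p=p,d=d)
b=p.astype(int); near=(np.hypot(P[...,0]-598,P[...,1]+266)<85)
m=(b[...,0]>b[...,2]+25)&near
m=cv2.morphologyEx(m.astype(np.uint8),cv2.MORPH_CLOSE,np.ones((9,9)));print("pen blue",rect(c,m,8)[1])
m=(P[...,2]>4)&(P[...,2]<20)&near; print("pen z",rect(c,m,8)[1])
c=cam("top"); p,d=grab_frame("top"); P=cloud(c,d); cv2.imwrite("pics/top1.png",p[80:260,150:420])
print(camera_info("wrist")["T_tool_cam"])
h=cv2.cvtColor(p,cv2.COLOR_BGR2HSV); 
near=(np.hypot(P[...,0]-650,P[...,1]+2)<70); m=near&(P[...,2]>34); print("pw",rect(c,m,45)[1]); m=near&(P[...,2]>12);print("nb",rect(c,m,19)[1])
E
python3 plan.py 599 -265.7 50 83.5
```

```text
clock: 16.12
position: [594.4, -265.0, 113.8]
tcp_rot: [0.179, 3.136, 0.0]
force: [-0.6, 0.8, -0.0]
opening: 84.9
grasp_force: 0.0
pen blue [595.6, -264.5, 118.5, 9.8, -6.2]
pen z [598.4, -264.9, 124.0, 11.9, -6.1]
[[-1.24442915e-04  9.44641857e-01  3.28103255e-01  8.41091591e+01]
 [ 9.99999602e-01 -1.72197485e-04  8.75053242e-04  6.57192553e-01]
 [ 8.83110475e-04  3.28103234e-01 -9.44641460e-01 -1.60640018e+02]
 [ 0.00000000e+00  0.00000000e+00  0.00000000e+00  1.00000000e+00]]
pw [651.0, -4.2, 59.9, 43.7, 87.7]
nb [649.9, -4.8, 99.6, 64.1, -0.9]
move [-0.44 -0.11  6.39] twist 0.1 | q6 -0.43 pos [ 594.7 -264.1  113.9] axis 83.6 t 16.22
```

View pics/top1.png

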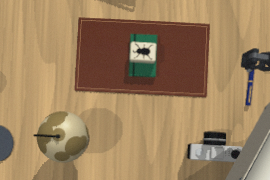

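```bash
python3 -m handwheel '{"steps": [[-0.4,-0.1,3,0,3],[-0.4,-0.1,6,0,3],[-0.4,-0.1,9,0,3],[-0.4,-0.1,9.4,0,3],[-0.4,-0.1,9.4,0,3],[-0.4,-0.1,9.4,0,3],[-0.4,-0.1,9.4,0,3],[-0.4,-0.1,9.4,0,3]]}' 30
python3 - <<'E'
from h import *
c=cam("wrist"); p,d=grab_frame("wrist"); P=cloud(c,d); o=observe(); M=R.from_rotvec(o["tcp_rot"]).as_matrix()
Q=(P-o["position"])@M; ok=(d>0)&(abs(Q[...,0])<13)
for s in(-1,1):
    q=Q[ok&(Q[...,1]*s>10)&(Q[...,1]*s<28)]
    print(s,[(lo,int(((q[:,2]>=lo)&(q[:,2]<lo+2)).sum())) for lo in range(-40,-8,2)])
E
python3 plan.py 598.5 -265.3 10 83.7
```

```text
clock: 16.88
position: [599.3, -267.2, 21.7]
tcp_rot: [0.178, 3.134, -0.002]
force: [0.3, 0.2, -0.1]
opening: 29.9
grasp_force: 0.0
-1 [(-40, 96), (-38, 71), (-36, 77), (-34, 90), (-32, 60), (-30, 69), (-28, 63), (-26, 41), (-24, 35), (-22, 15), (-20, 8), (-18, 1), (-16, 0), (-14, 0), (-12, 0), (-10, 0)]
1 [(-40, 82), (-38, 74), (-36, 72), (-34, 69), (-32, 66), (-30, 69), (-28, 59), (-26, 42), (-24, 37), (-22, 14), (-20, 8), (-18, 0), (-16, 0), (-14, 0), (-12, 0), (-10, 0)]
move [0.08 0.18 1.14] twist -0.2 | q6 -0.43 pos [ 599.1 -267.1   21.4] axis 83.5 t 16.93
```

```bash
python3 -m handwheel '{"steps": [[0.1,0.2,1.5,0,3],[0.1,0.2,3,0,3],[0.1,0.2,3.4,0,3],[0.1,0.2,3.4,0,3],[0.1,0.2,3.4,0,1],[0.1,0.2,3.4,0,0.5],[0.1,0.2,3.4,0,0.5],[0.1,0.2,3.4,0,0.5],[0.1,0.2,3.4,0,0.5]]}' 30
```

```text
clock: 17.68
position: [598.0, -265.1, -13.3]
tcp_rot: [0.178, 3.135, -0.001]
force: [-0.5, 0.6, 6.6]
opening: 10.8
grasp_force: 31.7
```

```bash
python3 -m handwheel '{"steps": [[0,0,-3,0,0.5],[0,0,-6,0,0.5],[0,0,-10,0,0.5],[0,0,-10,0,0.5],[0,0,-10,0,0.5],[0,0,-10,0,0.5]]}' 30; python3 plan.py 651.4 93.7 85 88.5
```

```text
clock: 18.18
position: [597.3, -264.6, 85.4]
tcp_rot: [0.178, 3.136, -0.0]
force: [-0.8, -0.4, -0.7]
opening: 10.9
grasp_force: 31.0
move [-1.31 36.21  0.04] twist -5.0 | q6 -0.43 pos [ 597.3 -264.6   85.4] axis 83.5 t 18.18
```

```bash
python3 -m handwheel '{"steps": [[-0.2,4,0,0,0.5],[-0.4,8,0,-1,0.5],[-0.6,12,0,-2,0.5],[-0.8,16,0,-3,0.5],[-1,20,0,-4,0.5],[-1.1,24,0,-5,0.5],[-1.2,28,0,-5,0.5],[-1.3,32,0,-5,0.5],[-1.3,36.2,0,-5,0.5],[-1.3,36.2,0,-5,0.5]]}' 30; python3 -m handwheel '{"steps": [[0,0,2,0,0.5],[0,0,4,0,0.5],[0,0,6,0,0.5],[0,0,6,0,0.5],[0,0,6,0,0.5],[0,0,6,0,0.5]]}' 30;  python3 plan.py 651.4 93.7 -10 88.5
```

```text
clock: 19.02
position: [650.5, 100.4, 83.6]
tcp_rot: [-0.032, -3.139, -0.003]
force: [-1.7, -0.1, -0.3]
opening: 10.9
grasp_force: 31.0
clock: 19.52
position: [651.5, 93.4, 25.8]
tcp_rot: [-0.042, -3.141, 0.0]
force: [-0.2, 0.3, 0.2]
opening: 11.1
grasp_force: 31.0
move [0.01 0.03 3.58] twist -0.0 | q6 0.04 pos [651.5  93.4  25.8] axis 88.5 t 19.52
```

```bash
python3 -m handwheel '{"steps": [[0,0,2,0,0.5],[0,0,3.2,0,0.5],[0,0,3.55,0,0.5],[0,0,3.55,0,0.5],[0,0,3.55,0,1.8],[0,0,3.55,0,2.5],[0,0,3.3,0,2.5],[0,0,0,0,3],[0,0,-4,0,5],[0,0,-8,0,8.5]]}' 30; python3 -m handwheel '{"steps": [[0,0,-4,0,8.5],[0,0,-6,0,8.5],[0,0,-6,0,8.5],[0,0,-6,0,8.5]]}' 30
python3 - <<'E'
from meas import *
for n in("wrist","top"):
    c=cam(n); p,d=grab_frame(n); P=cloud(c,d); np.savez(n+"7.npz",p=p,d=d)
    if n=="top": cv2.imwrite("pics/top7.png",p)
    m=(P[...,2]>6)&(P[...,2]<22)&(abs(P[...,0]-650)<90)&(abs(P[...,1]-94)<35); print(n,"pen",rect(c,m,11)[1])
E
python3 plan.py 569 401 190 108
```

```text
clock: 20.35
position: [650.8, 93.5, 107.0]
tcp_rot: [-0.041, -3.14, 0.0]
force: [1.0, 0.0, -0.1]
opening: 53.3
grasp_force: 0.0
clock: 20.68
position: [652.1, 93.5, 167.6]
tcp_rot: [0.041, 3.138, 0.0]
force: [-0.0, 1.0, -0.7]
opening: 85.1
grasp_force: 0.0
wrist pen [652.2, 94.0, 123.3, 11.7, -1.8]
top pen [620.6, 58.9, 0.0, 0.0, 0.0]
move [ 9.01 30.53 -2.51] twist -19.5 | q6 0.04 pos [650.9  93.5 164.8] axis 88.5 t 20.78
```

```bash
python3 -m handwheel '{"steps": [[1.2,4,-1,-6,8.5],[2.4,8,-2,-12,8.5],[3.6,12,-2.5,-18,8.5],[4.8,16,-2.5,-21,8.5],[6,20,-2.5,-21,8.5],[7.2,24,-2.5,-21,8.5],[8.4,28,-2.5,-21,8.5],[9,30.5,-2.5,-21,8.5],[9,30.5,-2.5,-21,8.5],[9,30.5,-2.5,-21,8.5]]}' 30; python3 -m handwheel '{"steps": [[0,0,0,0,8.5],[0,0,0,0,8.5]]}'
python3 - <<'E'
from meas import *
from scipy.optimize import least_squares
c=cam("wrist"); p,d=grab_frame("wrist"); P=cloud(c,d); cv2.imwrite("pics/w8.png",p)
q=P[(abs(P[...,2]-71)<3)&(np.hypot(P[...,0]-569,P[...,1]-401)<60)]
s=least_squares(lambda s:np.hypot(q[:,0]-s[0],q[:,1]-s[1])-31,[569,401],loss="soft_l1",f_scale=1.5); print("mug",s.x,len(q))
q=P[(P[...,2]>20)&(np.hypot(P[...,0]-569,P[...,1]-401)<75)]
D=q[:,:2]-s.x; r=np.hypot(*D.T); f=D[r>42]; print("handle",np.degrees(np.arctan2(*f.mean(0)[::-1])),len(f))
E
python3 plan.py 569 401 20 110
```

```text
clock: 21.62
position: [568.1, 402.3, 188.3]
tcp_rot: [0.536, -3.092, 0.002]
force: [0.1, 0.2, -0.6]
opening: 84.9
grasp_force: 0.0
clock: 21.78
position: [569.7, 399.6, 189.8]
tcp_rot: [0.53, -3.095, 0.001]
force: [0.4, -0.2, -0.9]
opening: 84.7
grasp_force: 0.0
mug [567.01199731 402.90567554] 879
handle -96.18886247415061 21103
move [ 0.02  0.18 17.01] twist -0.6 | q6 0.15 pos [569.9 399.5 190.1] axis 109.4 t 21.83
```

View pics/w8.png

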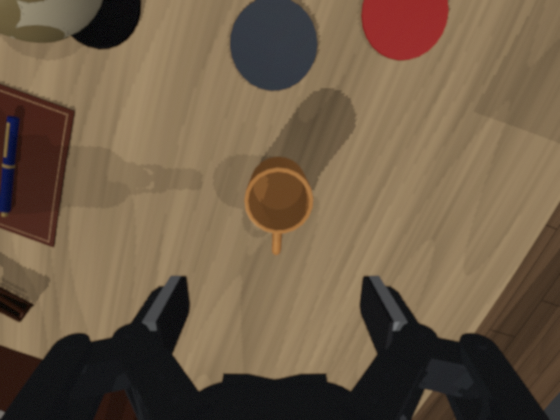

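The handle points straight down the image at (278,242), perpendicular to the finger line, and the mug's rim is centred at (278,200). The coaster is at (274,43). Descending to grip the mug.

```bash
python3 plan.py 568 402 20 109.4; python3 -m handwheel '{"steps": [[0.2,0.3,4,0,8.5],[0.2,0.3,8,0,8.5],[0.2,0.3,11,0,8.5],[0.2,0.3,14,0,8.5],[0.2,0.3,16,0,8.5],[0.2,0.3,17,0,8.5],[0.2,0.3,17,0,8.5],[0.2,0.3,17,0,8.5],[0.2,0.3,17,0,7],[0.2,0.3,17,0,6]]}' 25;  python3 -m handwheel '{"steps": [[0,0,0,0,5.5],[0,0,0,0,5.5],[0,0,0,0,5.5],[0,0,0,0,5.5]]}' 25
python3 - <<'E'
from h import *
c=cam("top");f=np.load("top7.npz");p=f["p"];h=cv2.cvtColor(p,cv2.COLOR_BGR2HSV)
f=np.load("top0.npz")["p"]; hs=cv2.cvtColor(f,cv2.COLOR_BGR2HSV)
m=((hs[...,0]>80)&(hs[...,2]<110)&(hs[...,1]<150)); w=np.zeros_like(m); w[195:250,115:172]=1
m=cv2.morphologyEx((m&w).astype(np.uint8),cv2.MORPH_OPEN,np.ones((3,3))); k,_=cv2.findContours(m,0,1); k=max(k,key=cv2.contourArea)[:,0]
A=atz(c,k,5)[:,:2].astype(np.float32); print("coaster",cv2.minEnclosingCircle(A),A.min(0),A.max(0))
E
```

```text
move [ 0.08  0.3  17.01] twist 0.0 | q6 0.15 pos [569.9 399.5 190.1] axis 109.4 t 21.83
clock: 22.67
position: [567.7, 403.2, 22.6]
tcp_rot: [-0.531, 3.093, 0.001]
force: [0.9, -3.4, 14.5]
opening: 64.1
grasp_force: 23.7
clock: 23.0
position: [567.7, 403.2, 22.7]
tcp_rot: [-0.531, 3.093, 0.001]
force: [0.8, -1.9, 6.7]
opening: 64.2
grasp_force: 28.2
coaster ((431.7878723144531, 347.2959899902344), 43.56889343261719) [390.38483 304.9679 ] [473.1442 389.3165]
```

```bash
python3 -m handwheel '{"steps": [[0,0,-2,0,5.5],[0,0,-4,0,5.5],[0,0,-6,0,5.5],[0,0,-6,0,5.5],[0,0,-6,0,5.5],[0,0,-6,0,5.5]]}' 30
python3 - <<'E'
from meas import *
from scipy.optimize import least_squares
c=cam("wrist"); p,d=grab_frame("wrist"); P=cloud(c,d); o=observe()
q=P[(abs(P[...,2]-131)<5)&(np.hypot(P[...,0]-568,P[...,1]-402)<36)]
print(o["position"], len(q), q.min(0),q.max(0),o["opening"])
s=least_squares(lambda s:np.hypot(q[:,0]-s[0],q[:,1]-s[1])-31,[569,401],loss="soft_l1",f_scale=1.5); print("mug",s.x)
E
python3 plan.py 431.2 347.2 80 109.4
```

```text
clock: 23.5
position: [566.2, 402.8, 80.0]
tcp_rot: [0.532, -3.096, 0.0]
force: [-0.0, 0.9, -1.7]
opening: 63.9
grasp_force: 35.2
[566.0400232  402.67643749  79.47352743] 4454 [532.88427465 366.04062817 126.00592441] [599.18047688 437.27247282 135.99027022] 63.5750632390226
mug [565.64000995 402.71020301]
move [14.56 -0.73 -0.03] twist 0.1 | q6 0.16 pos [566.  402.7  79.5] axis 109.5 t 23.55
```

```bash
python3 -m handwheel '{"steps": [[2.5,-0.1,0,0,5.5],[5,-0.3,0,0,5.5],[7.5,-0.4,0,0,5.5],[10,-0.5,0,0,5.5],[12.5,-0.6,0,0,5.5],[14.5,-0.7,0,0,5.5],[14.5,-0.7,0,0,5.5],[14.5,-0.7,0,0,5.5],[14.5,-0.7,2,0,5.5],[14.5,-0.7,3,0,5.5]]}' 30; python3 -m handwheel '{"steps": [[0,0,0,0,5.5],[0,0,0,0,5.5],[0,0,0,0,5.5]]}'
python3 - <<'E'
from meas import *
from scipy.optimize import least_squares
c=cam("wrist"); p,d=grab_frame("wrist"); P=cloud(c,d); cv2.imwrite("pics/w9.png",p); o=observe(); z=o["position"][2]
q=P[(abs(P[...,2]-z-49.5)<4)&(np.hypot(P[...,0]-o["position"][0],P[...,1]-o["position"][1])<37)]
s=least_squares(lambda s:np.hypot(q[:,0]-s[0],q[:,1]-s[1])-31,[431,347],loss="soft_l1",f_scale=1.5); print("mug",s.x,np.percentile(q[:,2],[50,98]))
h=cv2.cvtColor(p,cv2.COLOR_BGR2HSV); m=(h[...,0]>90)&(h[...,0]<130)&(abs(P[...,2]-5)<6)&(np.hypot(P[...,0]-431,P[...,1]-347)<60)
A=P[m][:,:2]; print("coaster part",len(A),A.min(0) if len(A) else 0,A.max(0) if len(A) else 0, (lambda e:(e[0].round(1),round(e[1],1)) )( (lambda cc:(np.array(cc[0]),cc[1]))(cv2.minEnclosingCircle(A.astype(np.float32)))))
E
python3 plan.py 431.2 347.2 28.5 109.4
```

```text
clock: 24.38
position: [432.8, 348.1, 49.1]
tcp_rot: [0.531, -3.096, 0.0]
force: [0.0, -0.3, -1.9]
opening: 63.8
grasp_force: 35.1
clock: 24.63
position: [432.8, 348.1, 50.6]
tcp_rot: [0.531, -3.096, 0.0]
force: [1.0, -0.2, -1.7]
opening: 63.7
grasp_force: 35.1
mug [432.03144421 348.09049178] [ 98.94519437 103.24077887]
coaster part 3568 [386.27786888 305.58661681] [453.09429385 392.44168818] (array([429.5, 348.9]), 43.6)
move [ 0.18 -0.04  2.24] twist 0.1 | q6 0.19 pos [432.8 348.2  50.9] axis 109.5 t 24.68
```

View pics/w9.png

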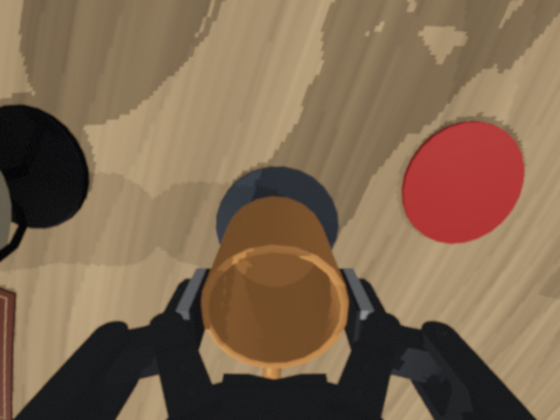

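The mug is upright and over the coaster at (277,220). Lowering and releasing it.

```bash
python3 -m handwheel '{"steps": [[0.2,0,1,0,5.5],[0.2,0,2,0,5.5],[0.2,0,2.25,0,5.5],[0.2,0,2.25,0,5.5],[0.2,0,2.25,0,5.5],[0.2,0,2.25,0,7],[0.2,0,2.25,0,8.5],[0.2,0,2.25,0,8.5],[0.2,0,2.25,0,8.5]]}' 30; python3 -m handwheel '{"steps": [[0,0,-4,0,8.5],[0,0,-8,0,8.5],[0,0,-12,0,8.5],[0,0,-16,0,8.5],[0,0,-20,0,8.5],[0,0,-21,0,8.5],[0,0,-21,0,8.5],[0,0,-21,0,8.5]]}'
python3 - <<'E'
from meas import *
from scipy.optimize import least_squares
c=cam("wrist"); p,d=grab_frame("wrist"); P=cloud(c,d)
q=P[(abs(P[...,2]-76)<4)&(np.hypot(P[...,0]-431,P[...,1]-347)<50)]
s=least_squares(lambda s:np.hypot(q[:,0]-s[0],q[:,1]-s[1])-31,[431,347],loss="soft_l1",f_scale=1.5); print("mug",s.x,len(q),np.median(q[:,2]))
E
python3 plan.py 425 -366 230 -27.2
```

```text
clock: 25.43
position: [430.5, 347.4, 28.2]
tcp_rot: [-0.532, 3.096, 0.0]
force: [-0.3, 0.2, 0.5]
opening: 84.8
grasp_force: 0.0
clock: 26.1
position: [430.5, 347.4, 238.1]
tcp_rot: [-0.532, 3.095, 0.001]
force: [-0.6, 0.3, -1.3]
opening: 85.0
grasp_force: 0.0
mug [429.4951038  347.21657877] 706 75.8884031876153
move [ 24.27 -67.05   0.75] twist -43.3 | q6 0.19 pos [430.1 347.1 237. ] axis 109.5 t 26.15
```

```bash
python3 -m handwheel '{"steps": [[1.4,-3.9,0,-5,8.5],[2.8,-7.7,0,-10,8.5],[4.2,-11.6,0,-15,8.5],[5.6,-15.5,0,-20,8.5],[7,-19.3,0,-25,8.5],[8.4,-23.2,0,-30,8.5],[9.8,-27.1,0,-35,8.5],[11.2,-31,0,-40,8.5],[12.6,-34.8,0,-43,8.5],[14,-38.7,0,-43,8.5]]}'; python3 plan.py 425 -366 200 -27.2
```

```text
clock: 26.98
position: [426.2, -65.9, 236.5]
tcp_rot: [1.634, -2.682, -0.003]
force: [1.4, 0.2, 0.3]
opening: 84.9
grasp_force: 0.0
move [ 26.72 -13.67   3.62] twist -0.1 | q6 -1.44 pos [426.2 -65.9 236.5] axis 152.7 t 26.98
```

```bash
python3 -m handwheel '{"steps": [[3.5,-1.8,0.5,0,8.5],[7,-3.6,1,0,8.5],[10.5,-5.4,1.5,0,8.5],[14,-7.2,2,0,8.5],[17.5,-9,2.5,0,8.5],[21,-10.8,3,0,8.5],[24.5,-12.6,3.6,0,8.5],[26.7,-13.7,3.6,0,8.5],[26.7,-13.7,3.6,0,8.5],[26.7,-13.7,3.6,0,8.5]]}'; python3 -m handwheel '{"steps": [[0,0,0,0,8.5],[0,0,0,0,8.5]]}'
python3 - <<'E'
from meas import *
c=cam("wrist"); p,d=grab_frame("wrist"); P=cloud(c,d); cv2.imwrite("pics/w10.png",p)
m=(abs(P[...,2]-70)<5)&(np.hypot(P[...,0]-425,P[...,1]+366)<70); m=cv2.morphologyEx(m.astype(np.uint8),cv2.MORPH_OPEN,np.ones((3,3))); print(rect(c,m,70)[1])
E
python3 plan.py 425 -366 20 -27.2
```

```text
clock: 27.82
position: [424.7, -365.0, 199.4]
tcp_rot: [1.626, -2.687, -0.007]
force: [0.0, 0.5, 0.1]
opening: 85.0
grasp_force: 0.0
clock: 27.98
position: [425.5, -363.1, 201.5]
tcp_rot: [1.631, -2.685, -0.002]
force: [0.1, 0.3, 0.2]
opening: 84.9
grasp_force: 0.0
[423.6, -368.2, 61.0, 36.7, 62.5]
move [ 0.3  -0.08 18.19] twist -0.2 | q6 -1.95 pos [ 425.7 -363.1  201.9] axis 152.6 t 28.03
```

View pics/w10.png

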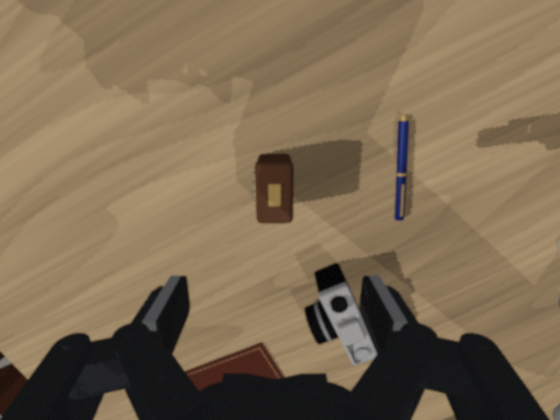

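The clock's top is at (275,190), lined up with the fingers, and the camera at (345,315) is clear of them. Descending to grip the clock.

```bash
python3 -m handwheel '{"steps": [[0.3,0,4,0,8.5],[0.3,0,8,0,8.5],[0.3,0,11,0,8.5],[0.3,0,14,0,8.5],[0.3,0,16.5,0,8.5],[0.3,0,18,0,8.5],[0.3,0,18,0,8.5],[0.3,0,18,0,8.5],[0.3,0,18,0,6],[0.3,0,18,0,4]]}' 30;  python3 -m handwheel '{"steps": [[0,0,0,0,3],[0,0,0,0,3],[0,0,0,0,3],[0,0,0,0,3]]}' 30;  python3 -m handwheel '{"steps": [[0,0,-3,0,3],[0,0,-6,0,3],[0,0,-9,0,3],[0,0,-12,0,3],[0,0,-12,0,3],[0,0,-12,0,3]]}' 30; python3 plan.py 443.5 -4.5 140 -2.1
```

```text
clock: 28.87
position: [425.0, -367.4, 23.7]
tcp_rot: [-1.63, 2.685, -0.004]
force: [0.4, -0.1, 0.7]
opening: 63.4
grasp_force: 0.0
clock: 29.2
position: [424.6, -367.3, 23.1]
tcp_rot: [-1.629, 2.686, -0.002]
force: [-0.6, 1.2, 5.9]
opening: 37.3
grasp_force: 33.9
clock: 29.7
position: [424.8, -367.6, 143.7]
tcp_rot: [-1.629, 2.685, -0.005]
force: [-0.7, 0.2, -2.8]
opening: 37.8
grasp_force: 33.2
move [-33.07  15.12   0.28] twist -25.4 | q6 -1.95 pos [ 424.8 -367.6  143.7] axis 152.5 t 29.7
```

```bash
python3 -m handwheel '{"steps": [[-3.6,1.6,0,-3,3],[-7.2,3.3,0,-6,3],[-10.8,4.9,0,-9,3],[-14.4,6.6,0,-12,3],[-18,8.2,0,-15,3],[-21.6,9.9,0,-18,3],[-25.2,11.5,0,-21,3],[-28.8,13.2,0,-24,3],[-32,14.6,0,-25.4,3],[-33.1,15.1,0,-25.4,3]]}' 30;  python3 -m handwheel '{"steps": [[0,0,0,0,3],[0,0,3,0,3],[0,0,5,0,3],[0,0,5,0,3],[0,0,5,0,3]]}' 30
python3 - <<'E'
from meas import *
c=cam("wrist"); p,d=grab_frame("wrist"); P=cloud(c,d); o=observe();z=o["position"][2]
m=(abs(P[...,2]-z-47)<6)&(np.hypot(P[...,0]-443,P[...,1]+4)<45); 
h=cv2.cvtColor(p,cv2.COLOR_BGR2HSV); m&=(h[...,1]>60)
m=cv2.morphologyEx(m.astype(np.uint8),cv2.MORPH_OPEN,np.ones((3,3))); print(rect(c,m,z+47)[1],np.median(P[...,2][m>0]),z)
E
python3 plan.py 443.5 -4.5 24 -2.1
```

```text
clock: 30.53
position: [441.8, 0.2, 140.8]
tcp_rot: [2.185, -2.257, -0.004]
force: [-0.1, 0.1, -2.5]
opening: 37.2
grasp_force: 33.1
clock: 30.95
position: [442.1, -4.0, 91.1]
tcp_rot: [2.178, -2.261, -0.004]
force: [0.4, 0.1, -2.0]
opening: 37.3
grasp_force: 33.1
[442.7, -7.2, 61.8, 36.2, 88.2] 137.22433612802263 92.08865743773433
move [ 0.03 -0.06  6.81] twist -0.1 | q6 -1.73 pos [443.   -4.2  92.1] axis 177.8 t 31.0
```

```bash
python3 -m handwheel '{"steps": [[-0.15,0,3,0,3],[-0.15,0,5.5,0,3],[-0.15,0,6.5,0,3],[-0.15,0,6.85,0,3],[-0.15,0,6.85,0,3],[-0.15,0,6.85,0,4.5],[-0.15,0,6.85,0,6],[-0.15,0,6.85,0,8.5],[-0.15,0,6.85,0,8.5],[-0.15,0,6.85,0,8.5]]}' 30;  python3 -m handwheel '{"steps": [[0,0,-3,0,8.5],[0,0,-7,0,8.5],[0,0,-11,0,8.5],[0,0,-15,0,8.5],[0,0,-19,0,8.5],[0,0,-20,0,8.5],[0,0,-20,0,8.5]]}' 30
python3 -m handwheel '{"steps": [[4,0,0,0,8.5],[8,0,0,0,8.5],[12,0,0,0,8.5],[16,0,0,0,8.5],[20,0,0,0,8.5],[24,0,0,0,8.5],[28,0,0,0,8.5],[32,0,0,0,8.5],[36,0,0,0,8.5],[36,0,0,0,8.5]]}'
python3 - <<'E'
from meas import *
f,d=grab_frame("scene"); cv2.imwrite("pics/scene9.png",f)
c=cam("top"); p,d=grab_frame("top"); P=cloud(c,d); cv2.imwrite("pics/top9.png",p); Z=P[...,2]
def near(x,y,r): return np.hypot(P[...,0]-x,P[...,1]-y)<r
print("clock",rect(c,near(443,-5,60)&(abs(Z-70)<5),70)[1])
print("cam",rect(c,near(437,-174,90)&(Z>52)&(Z<90),60)[1])
q=P[near(450,165,90)&(Z>70)&(Z<165)]
from scipy.optimize import least_squares
print("ball",least_squares(lambda s:np.linalg.norm(q-s,axis=1)-55,[455,165,110],loss="soft_l1",f_scale=3).x)
print("pw",rect(c,near(650,-2,60)&(Z>34),45)[1]);print("nb",rect(c,near(650,-2,70)&(Z>12),19)[1])
print("pen",rect(c,(abs(P[...,0]-650)<90)&(abs(P[...,1]-94)<30)&(Z>6),11)[1])
q=P[near(431,347,45)&(abs(Z-76)<4)]; print("mug",least_squares(lambda s:np.hypot(q[:,0]-s[0],q[:,1]-s[1])-31,[431,347],loss="soft_l1",f_scale=1.5).x)
E
```

```text
clock: 31.83
position: [443.7, -2.3, 24.1]
tcp_rot: [-2.18, 2.262, -0.001]
force: [0.9, 0.3, 0.1]
opening: 85.1
grasp_force: 0.0
clock: 32.42
position: [444.8, -2.4, 227.1]
tcp_rot: [-2.178, 2.259, -0.008]
force: [-0.2, -0.5, -0.0]
opening: 85.2
grasp_force: 0.0
clock: 33.25
position: [429.0, -367.8, 220.8]
tcp_rot: [2.174, -2.266, -0.003]
force: [-0.1, 1.8, 0.3]
opening: 84.8
grasp_force: 0.0
clock [445.5, -3.7, 62.4, 37.9, -88.8]
cam [436.8, -174.7, 118.0, 65.4, 87.7]
ball [450.01847882 165.22433229 105.70211371]
pw [651.1, -4.2, 59.9, 43.6, 87.7]
nb [650.6, -3.8, 98.8, 64.1, 1.1]
pen [653.1, 93.4, 124.3, 17.7, -2.8]
mug [432.3626136  345.26606121]
```

View pics/scene9.png

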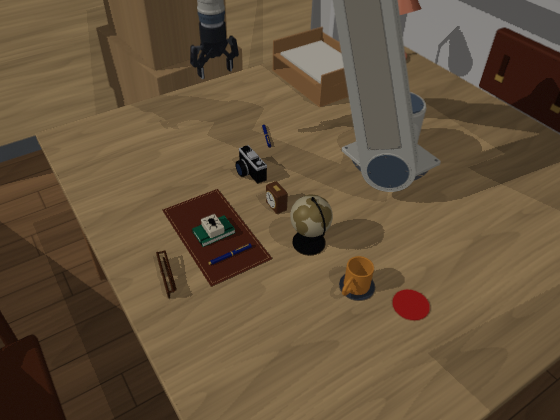

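The scene shows the finished layout. The notebook and paperweight sit mid-pad at (213,228), with the pen at (232,254). The clock stands at (277,198) with its dial towards the chair, and the mug is on the slate coaster at (357,278). Every measurement is within tolerance, and the globe and camera haven't moved. Handing in.

```bash
python3 -m handwheel '{"steps": [[0,0,0,0,8.5],[0,0,0,0,8.5],[0,0,0,0,8.5]]}'; python3 -c "
from plant import *
print(job_done())"
```

```text
clock: 33.6
position: [430.2, -360.7, 223.7]
tcp_rot: [-2.182, 2.26, -0.0]
force: [-0.5, -0.2, 0.2]
opening: 84.9
grasp_force: 0.0
the job is handed in; nothing more can be done
None
```

The desk is laid and the job was handed in at 33.6 s; my last measurements put every item within tolerance and the globe and camera where they started, but hand-in returned no verdict.

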